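# Clear the T-slot and fit the matching flange

### The job

A broken T-bolt is stuck in the slot of the dark stud plate: push the black-handled scraper along the slot until the broken bolt has dropped into the catch tray at the open end (do not touch the bolt with the gripper), then draw the scraper fully back to its closed end. Next, take by its lug the one flange whose bolt holes match the plate's four studs, and set it over the studs so that it lies flat on the plate, and let go of it. Leave the other two flanges and everything else on the bench where they are.

Things in the scene. Friction and masses are not known exactly. Their poses are not given: they have to be found in the camera images.
- fixture: Dark steel T-slotted stud plate fixed to the bench. Origin: on the bench under the middle of the studs; x along the slot from closed to open end, z up. Plate: x -55 to 75 mm, y +-52 mm, top 44 mm above the bench; a rail 46 mm wide, as high, runs on to its closed end at x -135. Slot on y = 0: 14 mm wide at the top, 24 mm below (18 to 30 mm above the bench); open end at x = 75
- seat (a point): Middle of the four studs, on the plate's top face, 44 mm above the bench; axes as the fixture's. Steel studs, 8 mm thick, round-tipped, stand 20 mm above the plate at x = +-36, y = +-24 mm. The seated flange has the centre of its underside here, its long side along the slot
- tray (a point): Middle of the floor of the aluminium catch tray at the slot's open end, fixed to the plate, 3 mm above the bench; axes as the fixture's. It reaches 41 mm to each side in x and 40 mm in y; walls 24 mm high
- scraper (a joint): Travel of the captive scraper along the slot (fixture's +x), m: 0 = fully back at the closed end, 0.175 = end stop at the open end. It stays where left; about 2 N moves it; it cannot be lifted out. The front face of its steel head is at fixture x = -90 mm when the joint is 0, and 10 mm past the open end at 0.175
- scraper_grip (a point): Point to grip on the scraper's upright black handle, 98 mm above the bench, moves with the scraper; axes as the fixture's; at fixture x = -113 mm when the joint is 0. Handle: 30 mm along the slot, 14 mm across, from 50 to 112 mm above the bench. The studs' tips are 64 mm above the bench: keep the fingers higher while pushing past them
- broken_bolt: Broken steel T-bolt, 40 g, loose in the slot: foot 26 mm (along the slot) x 20 x 9 mm, stem 10 mm thick, 36 mm tall in all, so its stem stands about 8 mm above the plate. Its foot is too wide to be lifted out; it leaves only through the open end. Origin: centre of the foot's underside
- flange_a: Loose aluminium flange, 0.2 to 0.42 kg, lying flat: plate 100 mm (x) by 76 mm (y), 9 mm thick, with an upright lug in the middle (44 mm along x, 14 mm thick along y, top 60 mm above the underside; its 50 x 22 mm foot is 13 mm high). Origin: centre of underside, z up. Only the 12 mm through holes differ from the other flanges': four, in an oblong, at x = +-36, y = +-24 mm (same as the studs)
- flange_b: Loose aluminium flange, 0.2 to 0.42 kg, lying flat: plate 100 mm (x) by 76 mm (y), 9 mm thick, with an upright lug in the middle (44 mm along x, 14 mm thick along y, top 60 mm above the underside; its 50 x 22 mm foot is 13 mm high). Origin: centre of underside, z up. Only the 12 mm through holes differ from the other flanges': four, nearly in a square, at x = +-21, y = +-24 mm (do not fit the studs)
- flange_c: Loose aluminium flange, 0.2 to 0.42 kg, lying flat: plate 100 mm (x) by 76 mm (y), 9 mm thick, with an upright lug in the middle (44 mm along x, 14 mm thick along y, top 60 mm above the underside; its 50 x 22 mm foot is 13 mm high). Origin: centre of underside, z up. Only the 12 mm through holes differ from the other flanges': three, in a triangle, at (-36, 0), (36, -24), (36, 24) mm (do not fit the studs)
- timer: Light bench timer, 60 x 64 x 18 mm, loose bystander. Origin: centre of its underside
- marker: Marker pen, 135 mm long along its y, 16 mm thick, lying loose, bystander. Origin: centre of its underside
- flask: Small conical flask, 69 mm wide, 109 mm tall, loose bystander. Origin: centre of its underside
- mortar: Shallow mortar bowl, 66 mm wide, 21 mm tall, loose bystander. Origin: centre of its underside
- wrench: Adjustable wrench, 168 mm long along its x, 42 mm wide, lying loose, bystander. Origin: centre of its underside

How it is judged:
By the outcome, as a careful person would: the job done as asked, in the order asked, and still so for the second after the job is handed in, with the robot touching nothing.
It also fails if it takes over 58 s, if anything falls off the work surface, if the arm or the gripper's body presses on something with over 40 N, if the wrist force passes 120 N, or if a joint passes its speed limit or range.

### The arm

A 6-joint arm with a two-finger parallel gripper is mounted at the origin on a cart in front of the work surface, level with it; the furniture and walls round the work are solid. World frame = base frame: x ahead of the robot, y to its left, z up, the work surface at z = 0. Lengths are in m, angles in rad, forces in N, time in s.
With the tool pointing down it reaches from about 0.275 to 0.875 m from the base axis. Payload 12.5 kg.
Tool frame: the origin (TCP) lies between the finger pads; the fingertips stand 25 mm ahead of it and the grasp point (between the pads) lies 6 mm ahead of it; z points along the fingers, y is the line along which they close (so a half turn about z gives the same grasp; the last joint's range is limited). The gripper opens to 85 mm and grips with 20 to 120 N. Pads are 22 mm wide; open, the fingers measure 114 mm over their backs; the gripper's body (76 mm by 85 mm) begins 54 mm behind the grasp point. The pads swing forward as they close: fully open they stand 13 mm farther back than shut.
Start: joints at [1.046, 0.351, 1.652, -0, 1.139, -0.085], TCP at [0.234, 0.498, 0.256] pointing down, gripper open.
Joint ranges: [-2.75, 2.75], [-0.79, 2.1], [0.01, 2.65], [-1.57, 4.71], [0.07, 3.14], [-2.87, 2.87]. Speed limits (rad/s): [2.22, 2.22, 2.79, 3.14, 3.14, 3.14].

### API

Orientations are given as [roll, pitch, yaw] about the fixed x, y, z axes, in that order (R = Rz(yaw) Ry(pitch) Rx(roll)).
In Python, from bench import state, read_camera, get_calibration, close_job, recognise gives the robot as it stands. The module is installed in compiled form; this text tells all that it offers.
- The arm moves only by the tool apply_moves, never from a script. Its argument "targets" is a list that holds one entry, the list of rows, each a list of 5 numbers: the shift along the tool's x, y, z in cm, then the turn about the tool's z in units of 8 degrees (1.0 is 8 degrees), then the finger opening in cm, from 0 to 8.54. A call has 1 to 12 rows; each row is the pose to reach, as a shift and turn from the pose commanded when the call began, along the tool's axes at that moment; what a row does not reach only later rows make up. A row lasts 1/8 s, in which the tool goes at most 62.5 mm and 10.7 degrees, less where a joint would pass 70% of its speed; a pose out of reach is approached as far as the arm can. A call with a gripper value outside its range is refused whole. The fingers move at their own pace and stop on an object; the grip force is fixed at half the most. Time passes only in rows, so rows that repeat a pose let the fingers close. It gives the time, the measured TCP pose, the force, the opening and the grip force at its end, in the units of the state.
- state(): the state, without advancing time (a new reading comes with each control period).
- read_camera(name): name is "side" or "top"; returns the picture (400x640x3 uint8, red, green, blue); there is no depth.
- get_calibration(name): a dict with "fx", "fy", "cx", "cy" (pixels), "D" ([k1, k2, p1, p2, k3] as OpenCV has them; the pictures are not rectified), "world_to_cam" (4x4, takes a point from world to camera coordinates). Camera axes: x right, y up, looking along -z (the intrinsics and any distortion apply to the point x, -y, -z); pixel columns grow to the right and rows downward; lengths in m; the calibration is good to about 2 mm. A picture is of the moment at which its call begins. get_calibration takes no time and is no camera call.
- close_job(): hands the job in; it is judged then, once.
Trained networks look in the newest picture that a camera, given by its name, has taken for a name from the list of things; names that differ only in an ending like _2 or _b are one class to them, and where a whole thing is asked for, a point or a joint stands for the part that bears it (a point fixed in the world has none). Each returns a list of dicts, best first, with "conf" (0 to 1); they miss things now and then, are a little off and sometimes report something else, mostly with a low value. They report only what shows in the picture. A call takes as long as a camera call.
- recognise(camera, target): "rect" ([centre column, centre row, width, height] in pixels, round what is visible of it).
The state is a dict: "clock": time; "joints": joint angles; "joint_velocities": joint speeds; "tau": joint torques, N m; "tool_pos": TCP position; "eef_rot": TCP orientation; "wrist_force": force on the tool from outside, world axes, zero at the start; "torque": the same for the moment, N m; "gripper_width": finger opening in m; "gripper_force": force on a finger pad.
Only numpy, scipy, OpenCV 4.12 (cv2) and the standard library are available. Lean on these libraries where they do the work, as an engineer would, in place of code of your own. Each camera call takes 0.05 s, during which the arm holds its last target. There are 200 camera calls.

## Working session

There is one attempt and no reset: what is moved stays moved. The work goes in short steps, Python scripts to look and compute and a tool call to move; the robot and the scene stay as the last step left them, time stands still between calls to the robot, and variables do not carry over. Pictures are saved under pics/ and viewed, at most 10 in all, crops included, and the job is handed in when it is done.

Besides the shell and the picture viewer there is one more tool, called after "Call:" as a command line: name --argument value ..., lists and objects as JSON in quotes. apply_moves: Moves the arm, as the interface text tells. Its arguments: {"type":"object","properties":{"targets":{"type":"array","items":{"type":"array","items":{"type":"array","items":{"type":"number"}}}}},"required":["targets"]}

```bash
mkdir -p pics; cat > h.py <<'E'
import numpy as np, cv2
from bench import *
def cal(n):
    c=get_calibration(n);K=np.array([[c["fx"],0,c["cx"]],[0,c["fy"],c["cy"]],[0,0,1.]]);M=np.array(c["world_to_cam"])
    F=np.diag([1,-1,-1.]);return K,np.array(c["D"],float),F@M[:3,:3],F@M[:3,3]
def proj(n,P):
    K,D,R,t=cal(n);return cv2.projectPoints(np.array(P,float).reshape(-1,3),cv2.Rodrigues(R)[0],t,K,D)[0].reshape(-1,2)
def back(n,uv,z):
    K,D,R,t=cal(n);q=cv2.undistortPoints(np.array(uv,float).reshape(-1,1,2),K,D).reshape(-1,2)
    d=np.c_[q,np.ones(len(q))]@R;o=-R.T@t;return o+d*((z-o[2])/d[:,2])[:,None]
def snap(n,f):
    im=read_camera(n);cv2.imwrite(f"pics/{f}.png",im[:,:,::-1]);return im
E
python3 - <<'E'
from h import *
for n in("top","side"):
    snap(n,n+"0")
    K,D,R,t=cal(n);print(n,K[0,0],-R.T@t,R[2])
    for o in("fixture","scraper","broken_bolt","flange_a","tray"):
        try: print(o,[(np.round(d["rect"]).tolist(),round(d["conf"],2)) for d in recognise(n,o)])
        except Exception as e: print(o,e)
s=state();print(s["eef_rot"],s["tool_pos"],s["clock"])
E
```

```text
top 484.5057565871786 [ 0.45533163 -0.06914448  1.40187382] [ 0.0565899   0.01301774 -0.99831264]
fixture [([306.0, 182.0, 107.0, 41.0], 0.82)]
scraper [([338.0, 179.0, 15.0, 7.0], 0.47), ([305.0, 237.0, 42.0, 35.0], 0.25)]
broken_bolt [([301.0, 181.0, 7.0, 8.0], 0.48)]
flange_a [([189.0, 200.0, 38.0, 32.0], 0.92), ([307.0, 237.0, 40.0, 33.0], 0.59), ([402.0, 229.0, 39.0, 34.0], 0.56)]
tray [([303.0, 182.0, 102.0, 41.0], 0.79), ([242.0, 242.0, 25.0, 22.0], 0.38)]
side 425.06447584803647 [0.3863195  1.02161277 0.98827439] [ 0.09905142 -0.77269835 -0.62699767]
fixture [([296.0, 229.0, 34.0, 84.0], 0.85)]
scraper []
broken_bolt []
flange_a [([343.0, 183.0, 26.0, 26.0], 0.93), ([344.0, 233.0, 30.0, 28.0], 0.78)]
tray []
[ 3.14158736e+00 -1.90871345e-06  2.70176072e+00] [0.23414497 0.49765625 0.25630139] 0.6
```

View pics/top0.png

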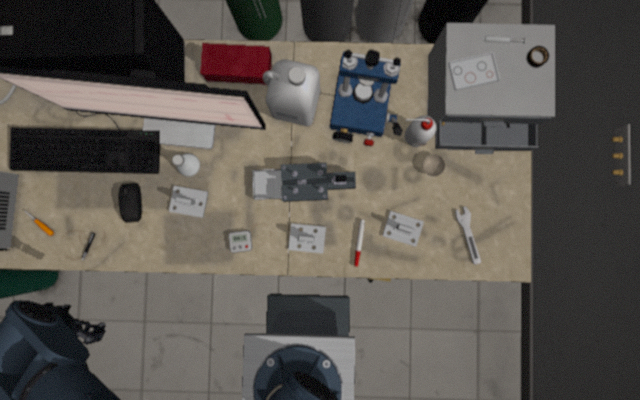

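View pics/side0.png

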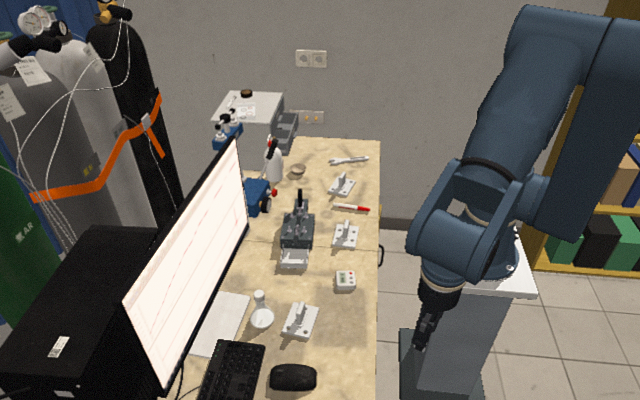

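The top view shows the fixture near (305,182), tray on the left at (267,183) and scraper handle on the right at (343,180). Flanges lie at (188,201), (307,238) and (403,228). I'll enlarge them.

```bash
python3 - <<'E'
from h import *
im=cv2.imread("pics/top0.png")
def cr(u,v,w,h,s): return cv2.resize(im[v:v+h,u:u+w],None,fx=s,fy=s,interpolation=cv2.INTER_CUBIC)
a=cr(245,155,114,52,7)[:364,:798]
b=np.hstack([cr(u-22,v-19,44,39,6) for u,v in((188,201),(307,238),(403,228))])
c=np.zeros((364+b.shape[0],798,3),np.uint8);c[:364]=a;c[364:,:b.shape[1]]=b
cv2.imwrite("pics/z0.png",c);print(c.shape)
E
```

```text
(598, 798, 3)
```

View pics/z0.png

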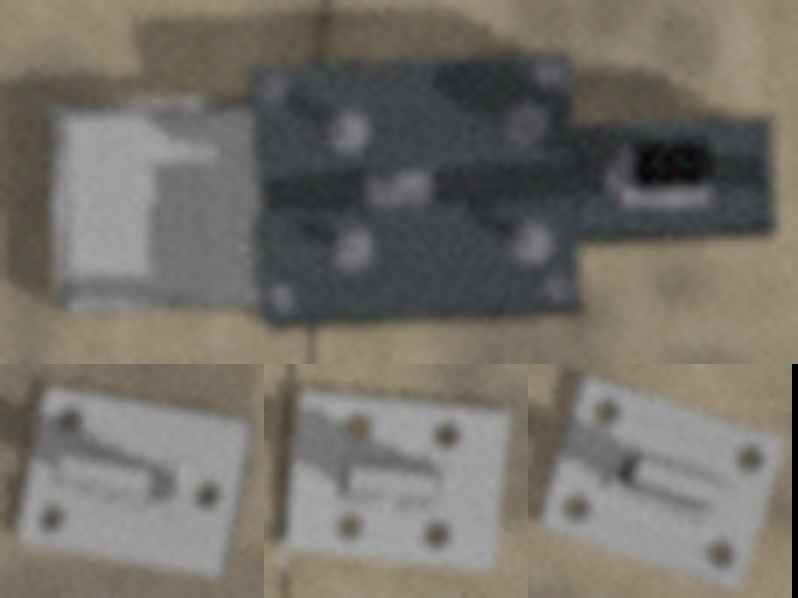

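Flange_a, with its four holes in an oblong, is the one at (403,228). The left one has three holes and the middle one is nearly square. The bolt stem is at about (302,181.5). Next I fit the poses.

```bash
cat >> h.py <<'E'
from scipy.optimize import least_squares
def world(p,P):
    c,s=np.cos(p[2]),np.sin(p[2]);P=np.array(P,float)/1000
    return np.c_[p[0]+c*P[:,0]-s*P[:,1],p[1]+s*P[:,0]+c*P[:,1],P[:,2]]
def fit(n,P,uv,p0):
    r=least_squares(lambda p:(proj(n,world(p,P))-uv).ravel(),p0,loss="soft_l1",f_scale=.5);return r.x,proj(n,world(r.x,P))-uv
def wrap(a): return (a+np.pi)%(2*np.pi)-np.pi
def go(p,goal,yaw=None):
    "print tool-axis cm shift, units of turn from the present pose to goal xyz, tool yaw mod pi"
    s=state();y=s["eef_rot"][2];d=np.array(goal)-s["tool_pos"];c,n=np.cos(y),np.sin(y)
    t=0 if yaw is None else -((yaw-y+np.pi/2)%np.pi-np.pi/2)/np.radians(8)
    print("shift cm",np.round([100*(c*d[0]+n*d[1]),100*(n*d[0]-c*d[1]),-100*d[2]],2),"turn",round(t,2),"yaw",y)
E
python3 - <<'E'
from h import *
P=[(75,-52,44),(-55,-52,44),(-55,52,44),(75,52,44),(-135,-23,44),(-135,23,44),(36,-24,62),(-36,-24,62),(36,24,62),(-36,24,62)]
X=np.array([(252,68),(570,58),(579,308),(262,325),(772,118),(776,232),(349,131),(526,124),(352,249),(533,241)])
uv=np.array([245,155])+(X+.5)/7-.5
f,r=fit("top",P,uv,[.5,0,1.57]);print("fix",f,np.degrees(f[2]));print(np.round(r,2).tolist())
P=[(50,-38,9),(-50,-38,9),(-50,38,9),(50,38,9),(36,-24,6),(-36,-24,6),(-36,24,6),(36,24,6)]
X=np.array([(582,374),(782,440),(740,590),(540,525),(606,411),(750,458),(722,553),(575,507)])-np.array([528,364])
uv=np.array([381,209])+(X+.5)/6-.5
a,r=fit("top",P,uv,[.4,-.3,1.2]);print("fla",a,np.degrees(a[2]));print(np.round(r,2).tolist())
np.savez("p.npz",f=f,a=a)
h=back("top",[np.array([245,155])+(np.array([672,165])+.5)/7-.5],.112)[0];print("handle",h)
g=world(f,[(-113,0,98)])[0];print("grip",g)
im=cv2.imread("pics/side0.png")
for pt in proj("side",world(f,[(75,-52,44),(-55,-52,44),(-55,52,44),(75,52,44),(36,24,64),(-36,24,64),(36,-24,64),(-36,-24,64),(-113,0,112)])): print(np.round(pt,1).tolist(),end=" ")
a4=world(a,[(50,-38,9),(-50,-38,9),(-50,38,9),(50,38,9),(22,0,60),(-22,0,60)])
print(np.round(proj("side",a4),1).tolist())
np.set_printoptions(suppress=True)
o=np.zeros((600,600,3),np.uint8)
c=im[180:300,250:370].copy();c=cv2.resize(c,None,fx=5,fy=5,interpolation=cv2.INTER_CUBIC)
c2=cv2.resize(im[160:208,320:370],None,fx=4,fy=4,interpolation=cv2.INTER_CUBIC)
o=np.zeros((600,800,3),np.uint8);o[:,:600]=c;o[:192,600:800]=c2;cv2.imwrite("pics/z1.png",o)
go(None,g+[0,0,.006],f[2]);go(None,[*a[:2],.05],a[2])
E
```

```text
fix [ 0.59109914 -0.01632963  1.63636499] 93.75680794261812
[[-0.34, 0.16], [0.25, -0.38], [0.53, 0.67], [-0.41, 0.19], [0.22, 0.06], [0.39, 0.05], [-0.43, -0.32], [0.15, -0.42], [-0.19, 0.01], [-0.14, 0.05]]
fla [ 0.4668239  -0.29228642  1.28594689] 73.6793293340682
[[0.74, 0.1], [0.78, -0.32], [-0.02, 0.03], [-0.14, 0.19], [-0.19, 0.08], [-0.2, -0.13], [-0.46, -0.0], [0.02, 0.01]]
handle [ 0.5957452  -0.10712725  0.112     ]
grip [ 0.59850309 -0.12908681  0.098     ]
[278.4, 238.3] [283.3, 212.0] [313.5, 213.0] [310.9, 239.4] [302.9, 226.3] [304.7, 211.8] [288.2, 225.8] [290.5, 211.4] [299.2, 186.5] [[326.5, 189.8], [336.1, 175.7], [354.2, 180.1], [345.2, 194.6], [338.8, 177.2], [343.0, 171.0]]
shift cm [-59.65 -41.2   15.23] turn 7.63 yaw 2.7017607192130844
shift cm [-54.69 -61.57  20.63] turn 10.14 yaw 2.7017607192130844
```

View pics/z1.png

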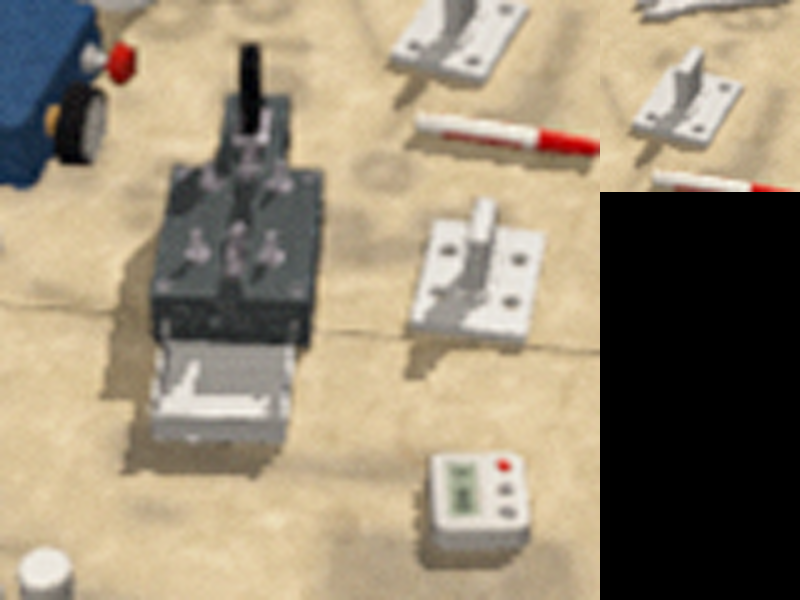

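The side view agrees with the top fit apart from a shared 2–4 mm offset in x. The scraper handle stands at joint ≈ 0.02 (about fixture x −91). I move above it now.

Call:
apply_moves --targets '[[[-5, -3.4, 0, 0.6, 8.5], [-10, -6.8, 0, 1.2, 8.5], [-15, -10.2, 0, 2, 8.5], [-20, -13.6, 0.5, 2.8, 8.5], [-25, -17, 1, 3.6, 8.5], [-30, -20.4, 1.5, 4.4, 8.5], [-35, -23.8, 2, 5.2, 8.5], [-40, -27.2, 2.5, 6, 8.5], [-45, -30.6, 3, 6.8, 8.5], [-50, -34, 4, 7.63, 8.5], [-55, -37.4, 5, 7.63, 8.5], [-58.3, -39.4, 6, 7.63, 8.5]]]'

```text
clock: 2.1
tool_pos: [0.5948, -0.1096, 0.1958]
eef_rot: [3.141, 0.0, 1.635]
wrist_force: [0.4, 0.8, -0.0]
gripper_width: 0.0853
gripper_force: 0.0
```

```bash
python3 - <<'E'
from h import *
f=np.load("p.npz")["f"];s=state();print(s["tool_pos"],s["eef_rot"],s["clock"],s["wrist_force"])
go(None,world(f,[(-91,0,104)])[0],f[2])
E
```

```text
[ 0.59480996 -0.10962026  0.19584147] [3.14130372e+00 2.31588032e-04 1.63480440e+00] 2.1 [ 0.3877725   0.83637932 -0.03196489]
shift cm [0.23 0.24 9.18] turn -0.01 yaw 1.6348044000749993
```

Call:
apply_moves --targets '[[[0.2, 0.0, 5, 0, 8.5], [0.2, 0.0, 9.2, 0, 4], [0.2, 0.0, 9.2, 0, 3], [0.2, 0, 9.2, 0, 2], [0.2, 0, 9.2, 0, 1.6], [0.2, 0, 9.2, 0, 1.6]]]'

```text
clock: 2.85
tool_pos: [0.595, -0.1052, 0.1061]
eef_rot: [3.138, 0.001, 1.637]
wrist_force: [4.3, 0.7, 3.0]
gripper_width: 0.0158
gripper_force: 1.9
```

Call:
apply_moves --targets '[[[0, 0.1, 0, 0, 1.2], [0, 0.1, 0, 0, 0.5], [0, 0.1, 0, 0, 0.5], [0, 0.1, 0, 0, 0.5]]]'

```text
clock: 3.35
tool_pos: [0.596, -0.1052, 0.1063]
eef_rot: [3.138, 0.001, 1.637]
wrist_force: [2.3, -0.3, 9.0]
gripper_width: 0.0133
gripper_force: 58.3
```

```bash
python3 - <<'E'
from h import *
snap("top","top1")
f=np.load("p.npz")["f"];s=state();p=s["tool_pos"]-np.array([f[0],f[1],0]);c,n=np.cos(f[2]),np.sin(f[2])
print(c*p[0]+n*p[1],-n*p[0]+c*p[1],s["tool_pos"])
E
```

```text
-0.08905216548355008 0.0009005351280781827 [ 0.59603539 -0.10524944  0.10629544]
```

Call:
apply_moves --targets '[[[1, 0, 0, 0, 0.5], [2.5, 0, 0, 0, 0.5], [4, 0, 0, 0, 0.5], [5.5, 0, 0, 0, 0.5], [7, 0, 0, 0, 0.5], [8.5, 0, 0, 0, 0.5], [9.7, 0, 0, 0, 0.5], [10.9, 0, 0, 0, 0.5], [12, 0, 0, 0, 0.5], [13, 0, 0, 0, 0.5], [14, 0, 0, 0, 0.5], [14.6, 0, 0, 0, 0.5]]]'

```text
clock: 4.9
tool_pos: [0.5863, 0.0409, 0.1063]
eef_rot: [3.138, 0.001, 1.637]
wrist_force: [0.1, -1.4, 10.7]
gripper_width: 0.0135
gripper_force: 58.8
```

Call:
apply_moves --targets '[[[0.3, 0, 0, 0, 0.5], [0.5, 0, 0, 0, 0.5], [0.5, 0, 0, 0, 0.5], [0.5, 0, 0, 0, 0.5]]]'

```text
clock: 5.4
tool_pos: [0.586, 0.0458, 0.1063]
eef_rot: [3.138, 0.0, 1.637]
wrist_force: [1.1, 0.7, 10.9]
gripper_width: 0.0132
gripper_force: 58.9
```

```bash
python3 - <<'E'
from h import *
a=snap("top","top2");b=snap("side","side2")
for n in("top","side"):print([(np.round(d["rect"]).tolist(),round(d["conf"],2)) for d in recognise(n,"broken_bolt")])
f=lambda i,u,v:cv2.resize(i[v:v+60,u:u+60,::-1],(400,400),interpolation=cv2.INTER_CUBIC)
cv2.imwrite("pics/z2.png",np.hstack([f(a,240,155),f(b,260,210)]))
E
```

```text
[([331.0, 181.0, 56.0, 35.0], 0.65)]
[([296.0, 253.0, 10.0, 15.0], 0.48)]
```

View pics/z2.png

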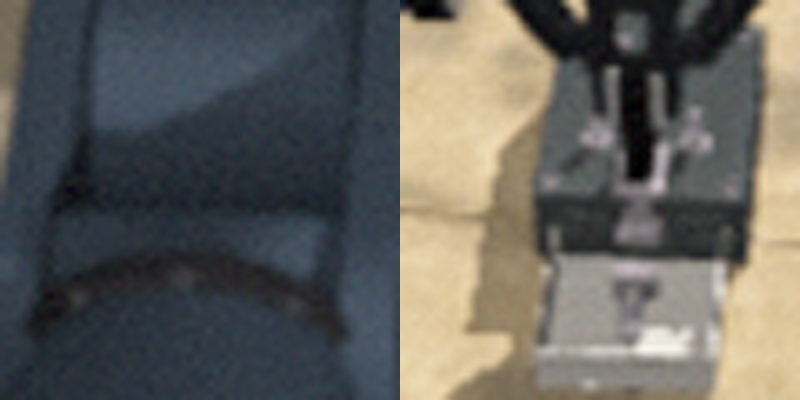

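The side crop shows the bolt in the tray, near picture pixel (296,253), clear of the scraper head at (295,243). I nudge on to the end stop and then draw back.

Call:
apply_moves --targets '[[[0.3, 0, 0, 0, 0.5], [0.3, 0, 0, 0, 0.5], [-1, 0, 0, 0, 0.5], [-3, 0, 0, 0, 0.5], [-5, 0, 0, 0, 0.5], [-7, 0, 0, 0, 0.5], [-9, 0, 0, 0, 0.5], [-11, 0, 0, 0, 0.5], [-13, 0, 0, 0, 0.5], [-15, 0, 0, 0, 0.5], [-16.2, 0, 0, 0, 0.5], [-17, 0, 0, 0, 0.5]]]'

```text
clock: 7.1
tool_pos: [0.5973, -0.1247, 0.1063]
eef_rot: [3.138, 0.001, 1.636]
wrist_force: [2.4, 2.2, 9.9]
gripper_width: 0.0129
gripper_force: 58.6
```

Call:
apply_moves --targets '[[[-0.3, 0, 0, 0, 0.5], [-0.5, 0, 0, 0, 0.5], [-0.5, 0, 0, 0, 0.5]]]'

```text
clock: 7.48
tool_pos: [0.5975, -0.1271, 0.1063]
eef_rot: [3.139, -0.002, 1.637]
wrist_force: [1.6, 15.0, 12.4]
gripper_width: 0.0133
gripper_force: 59.2
```

Call:
apply_moves --targets '[[[-0.1, 0, 0, 0, 0.5], [-0.1, 0, 0, 0, 0.5], [-0.1, 0, 0, 0, 0.5]]]'

```text
clock: 7.85
tool_pos: [0.5975, -0.1272, 0.1063]
eef_rot: [3.139, -0.003, 1.637]
wrist_force: [1.3, 20.8, 14.2]
gripper_width: 0.0134
gripper_force: 59.4
```

```bash
python3 - <<'E'
from h import *
b=snap("side","side3")
print([(np.round(d["rect"]).tolist(),round(d["conf"],2)) for d in recognise("side","broken_bolt")])
z=np.load("p.npz");f=z["f"];a=z["a"];s=state();p=s["tool_pos"]-np.array([f[0],f[1],0]);c,n=np.cos(f[2]),np.sin(f[2])
print(c*p[0]+n*p[1],-n*p[0]+c*p[1],s["joints"])
cv2.imwrite("pics/z3.png",cv2.resize(b[170:270,250:370,::-1],(720,600),interpolation=cv2.INTER_CUBIC))
go(None,[*a[:2],.05],a[2])
E
```

```text
[]
-0.11103235947568678 0.000914705539508706 [-0.28743755  0.63918129  1.60127617  0.00485606  0.89978015 -0.3564332 ]
shift cm [-15.61 -14.12   5.62] turn 2.51 yaw 1.636779147936621
```

View pics/z3.png

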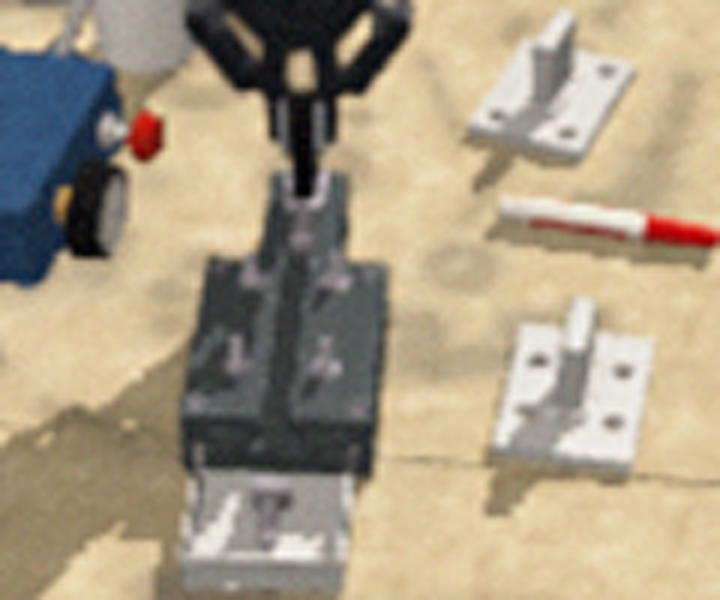

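The bolt lies in the tray at about picture (295,255), the slot is empty and the scraper is against its closed-end stop (21 N back force). Now I release and go to flange_a.

Call:
apply_moves --targets '[[[0.25, 0, 0, 0, 0.5], [0.25, 0, 0, 0, 2.5], [0.25, 0, 0, 0, 5], [0.25, 0, 0, 0, 8.5], [0.25, 0, -3, 0, 8.5], [0.25, 0, -8, 0, 8.5], [-3, -3, -8, 0.6, 8.5], [-7, -6.5, -8, 1.4, 8.5], [-11, -10, -8, 2.2, 8.5], [-14, -13, -6, 2.51, 8.5], [-15.6, -14.2, -4, 2.51, 8.5], [-15.6, -14.2, -4, 2.51, 8.5]]]'

```text
clock: 9.45
tool_pos: [0.4637, -0.2955, 0.1431]
eef_rot: [-3.139, -0.001, 1.284]
wrist_force: [1.4, 0.5, -0.2]
gripper_width: 0.0848
gripper_force: 0.0
```

```bash
python3 - <<'E'
from h import *
s=state();print(s["tool_pos"],s["eef_rot"],s["wrist_force"])
a=np.load("p.npz")["a"];go(None,[a[0]-.001,a[1],.048],a[2])
b=snap("side","side4")
cv2.imwrite("pics/z4.png",cv2.resize(b[140:240,270:390,::-1],(720,600),interpolation=cv2.INTER_CUBIC))
E
```

```text
[ 0.46365364 -0.29550591  0.14313089] [-3.13905962e+00 -9.41898555e-04  1.28369543e+00] [ 1.44220961  0.46837639 -0.20124423]
shift cm [0.37 0.12 9.51] turn -0.02 yaw 1.2836954312745146
```

View pics/z4.png

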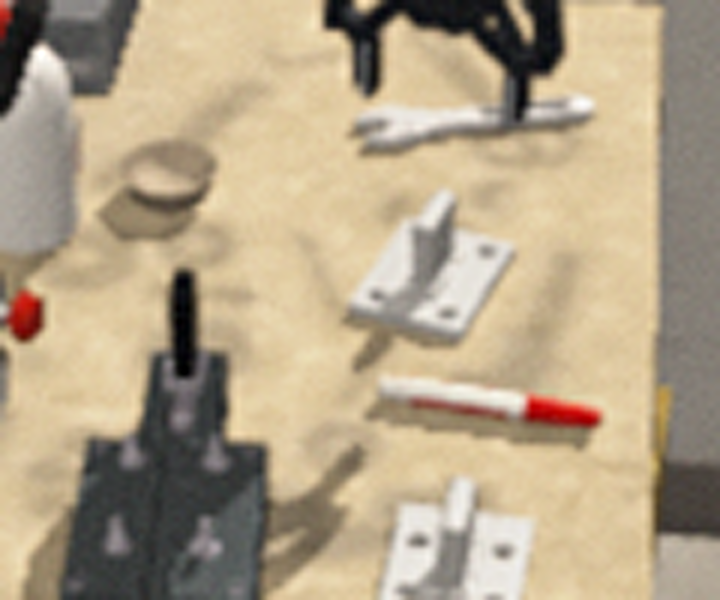

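The gripper hangs straight above flange_a (lug at about (342,178)), and the scraper is still at its closed end. I descend and grip.

Call:
apply_moves --targets '[[[0.3, 0.1, 5, 0, 8.5], [0.3, 0.1, 8.5, 0, 8.5], [0.3, 0.1, 9.5, 0, 5], [0.3, 0.1, 9.5, 0, 3], [0.3, 0.1, 9.5, 0, 2], [0.3, 0.1, 9.5, 0, 1.5], [0.3, 0.1, 9.5, 0, 0.5], [0.3, 0.1, 9.5, 0, 0.5], [0.3, 0.1, 9.5, 0, 0.5]]]'

```text
clock: 10.62
tool_pos: [0.4672, -0.2926, 0.0505]
eef_rot: [3.14, 0.0, 1.286]
wrist_force: [-1.9, 1.7, 8.1]
gripper_width: 0.0133
gripper_force: 59.9
```

Call:
apply_moves --targets '[[[0, 0, -1, 0, 0.5], [0, 0, -3.5, 0, 0.5], [0, 0, -7, 0, 0.5], [0, 0, -11, 0, 0.5], [0, 0, -13, 0, 0.5], [0, 0, -13, 0, 0.5]]]'

```text
clock: 11.38
tool_pos: [0.4672, -0.2927, 0.181]
eef_rot: [3.139, 0.001, 1.286]
wrist_force: [0.6, -0.5, -2.8]
gripper_width: 0.013
gripper_force: 58.9
```

```bash
python3 - <<'E'
from h import *
s=state();print(s["tool_pos"],s["eef_rot"],s["wrist_force"],s["joints"],s["gripper_width"])
f=np.load("p.npz")["f"];g=world(f,[(0,.9,0)])[0];print(g);go(None,[g[0],g[1],.135],f[2])
E
```

```text
[ 0.46722396 -0.29266438  0.18099718] [3.13857039e+00 1.12696219e-03 1.28598199e+00] [ 0.64364328 -0.46125818 -2.82682883] [-6.44045228e-01  4.41528778e-01  1.72213652e+00  9.02556864e-06
  9.74701816e-01 -3.59237651e-01] 0.013048380857603747
[ 0.59020107 -0.0163886   0.        ]
shift cm [29.97  4.04  4.6 ] turn -2.51 yaw 1.285981991902869
```

Call:
apply_moves --targets '[[[3, 0.4, 0, -0.3, 0.5], [7, 0.9, 0, -0.7, 0.5], [11, 1.5, 0, -1.1, 0.5], [15, 2, 0, -1.5, 0.5], [19, 2.5, 0, -1.9, 0.5], [23, 3.1, 0, -2.2, 0.5], [26.5, 3.6, 0, -2.51, 0.5], [29, 3.9, 1, -2.51, 0.5], [29.97, 4.04, 3, -2.51, 0.5], [29.97, 4.04, 4.6, -2.51, 0.5], [29.97, 4.04, 4.6, -2.51, 0.5], [29.97, 4.04, 4.6, -2.51, 0.5]]]'

```text
clock: 12.88
tool_pos: [0.5897, -0.0169, 0.1335]
eef_rot: [3.141, 0.0, 1.635]
wrist_force: [-0.4, 0.6, -3.1]
gripper_width: 0.0133
gripper_force: 58.6
```

```bash
python3 - <<'E'
from h import *
s=state();print(s["tool_pos"],s["eef_rot"],s["wrist_force"],s["gripper_width"])
f=np.load("p.npz")["f"];g=world(f,[(0,.9,0)])[0];go(None,[g[0],g[1],.135],f[2])
b=snap("side","side5")
# predicted pixels: flange held (tool pose) and plate corners, side view, with crop scale 8
p=[s["tool_pos"][0],s["tool_pos"][1],s["eef_rot"][2]];zb=(s["tool_pos"][2]-.0505)*1000
C=[(50,-38),(-50,-38),(-50,38),(50,38)]
fl=proj("side",world(p,[(x,y,zb+9) for x,y in C]));pl=proj("side",world(f,[(75,-52,44),(-55,-52,44),(-55,52,44),(75,52,44)]))
T=lambda q:np.round((q-[260,180]+.5)*8-.5).tolist()
print("flange",T(fl));print("plate",T(pl))
cv2.imwrite("pics/z5.png",cv2.resize(b[180:255,260:345,::-1],None,fx=8,fy=8,interpolation=cv2.INTER_CUBIC))
E
```

```text
[ 0.58974459 -0.01685055  0.13349503] [3.14141967e+00 1.05737643e-04 1.63546221e+00] [-0.40155695  0.60022915 -3.09102778] 0.013333796547015242
shift cm [ 0.04  0.05 -0.15] turn -0.01 yaw 1.6354622076931926
flange [[190.0, 339.0], [218.0, 180.0], [399.0, 186.0], [381.0, 345.0]]
plate [[151.0, 470.0], [190.0, 260.0], [432.0, 267.0], [410.0, 479.0]]
```

View pics/z5.png

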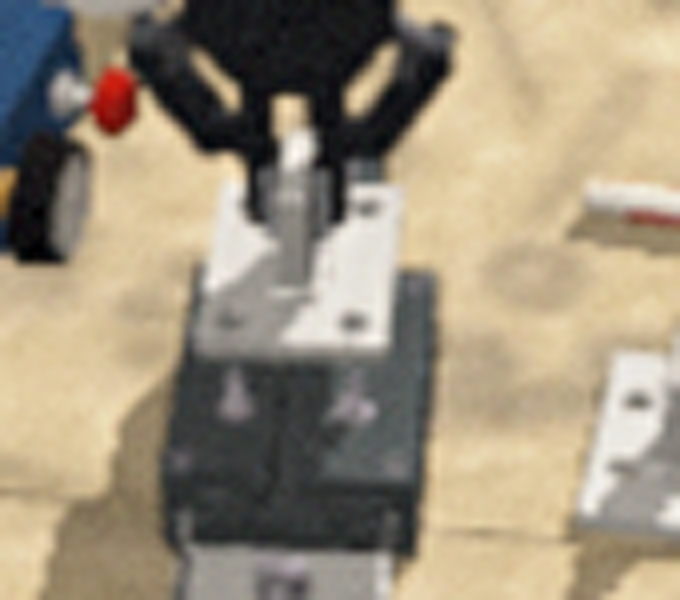

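The held flange overlaps the plate centrally. Flange corners (front at about (197,350) and (390,350) in the crop) and plate corners share the same (+9,+8) crop-pixel bias, so the alignment is within about 1 mm. I lower it gently over the stud tips.

Call:
apply_moves --targets '[[[0.04, 0.05, 1, -0.01, 0.5], [0.04, 0.05, 1.8, -0.01, 0.5], [0.04, 0.05, 2.3, -0.01, 0.5], [0.04, 0.05, 2.7, -0.01, 0.5], [0.04, 0.05, 2.7, -0.01, 0.5]]]'

```text
clock: 13.55
tool_pos: [0.5901, -0.0156, 0.106]
eef_rot: [-3.141, -0.0, 1.638]
wrist_force: [0.3, -0.2, -2.5]
gripper_width: 0.013
gripper_force: 58.8
```

The underside is 8 mm below the stud tips with no contact force, so the studs are in the holes. I lower it the rest of the way.

Call:
apply_moves --targets '[[[0, 0, 0.5, 0, 0.5], [0, 0, 0.9, 0, 0.5], [0, 0, 1.1, 0, 0.5], [0, 0, 1.1, 0, 0.5]]]'

```text
clock: 14.05
tool_pos: [0.5901, -0.0156, 0.0951]
eef_rot: [-3.141, -0.0, 1.638]
wrist_force: [0.3, 0.3, -2.3]
gripper_width: 0.0131
gripper_force: 58.8
```

Call:
apply_moves --targets '[[[0, 0, 0.1, 0, 0.5], [0, 0, 0.15, 0, 0.5], [0, 0, 0.15, 0, 0.5]]]'

```text
clock: 14.42
tool_pos: [0.5903, -0.0156, 0.0945]
eef_rot: [3.141, 0.0, 1.638]
wrist_force: [-1.6, 1.2, 4.3]
gripper_width: 0.0136
gripper_force: 60.0
```

Contact with the plate: about 6.5 N push, at the expected height. I release and withdraw.

Call:
apply_moves --targets '[[[0, 0, 0, 0, 1.8], [0, 0, 0, 0, 3], [0, 0, 0, 0, 5], [0, 0, 0, 0, 8.5], [0, 0, 0, 0, 8.5], [0, 0, -3, 0, 8.5], [0, 0, -8, 0, 8.5], [0, 0, -13, 0, 8.5], [-4, -3, -15, 0, 8.5], [-9, -8, -15, 0, 8.5], [-14, -13, -15, 0, 8.5], [-19, -17, -15, 0, 8.5]]]'

```text
clock: 15.92
tool_pos: [0.4424, -0.2032, 0.244]
eef_rot: [3.141, 0.0, 1.638]
wrist_force: [0.2, -1.0, 0.7]
gripper_width: 0.0848
gripper_force: 0.0
```

```bash
python3 - <<'E'
from h import *
a=snap("top","top6");b=snap("side","side6")
f=lambda i,u,v,w,h:cv2.resize(i[v:v+h,u:u+w,::-1],(400,400),interpolation=cv2.INTER_CUBIC)
cv2.imwrite("pics/z6.png",np.hstack([f(a,245,130,100,100),f(b,255,185,80,80)]));print(state()["wrist_force"])
E
```

```text
[ 0.49075071 -0.02862585  0.54471208]
```

View pics/z6.png

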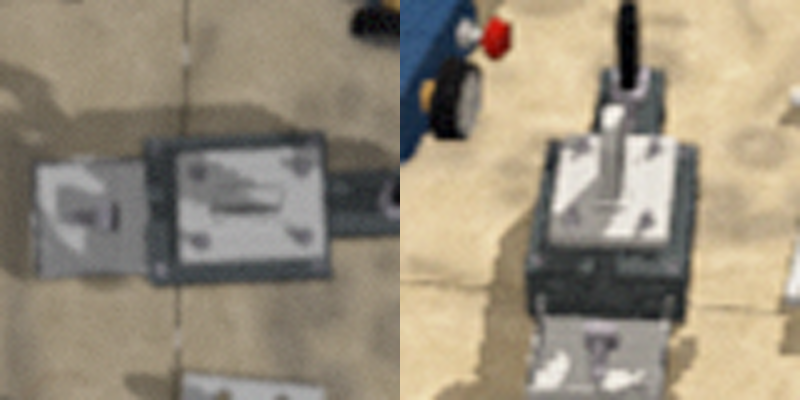

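The flange lies flat with all four studs through its holes, the bolt is in the tray, and the scraper is fully back. I let the arm settle and hand in.

Call:
apply_moves --targets '[[[0, 0, 0, 0, 8.5], [0, 0, 0, 0, 8.5]]]'

```text
clock: 16.27
tool_pos: [0.4445, -0.2013, 0.2438]
eef_rot: [3.141, -0.0, 1.639]
wrist_force: [-0.2, 0.0, -0.2]
gripper_width: 0.0847
gripper_force: 0.0
```

```bash
python3 -c "
from bench import close_job
print(close_job())"
```

```text
the job is handed in; nothing more can be done
None
```

The job is handed in at about 16 s on the clock: the broken bolt is in the catch tray, the scraper is fully back at its closed end, and flange_a sits flat over the four studs and has been let go.

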